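# Pile sealed box covers under a weight

### The arm

A 6-joint arm with a two-finger parallel gripper is mounted at the origin on the work surface. World frame = base frame: x ahead of the robot, y to its left, z up, the work surface at z = 0. Lengths are in mm, angles in rad, forces in N, time in s.
With the tool pointing down it reaches from about 350 to 875 mm from the base axis. Payload 4.2 kg.
Tool frame: the origin (TCP) lies at the very end of the fingers, on their centre line; the grasp point (between the pads) lies 19 mm behind it; z points along the fingers, y is the line along which they close (so a half turn about z gives the same grasp; the last joint's range is limited). The gripper opens to 85 mm and grips with 20 to 120 N. Pads are 22 mm wide; open, the fingers measure 114 mm over their backs; the gripper's body (76 mm by 85 mm) begins 54 mm behind the grasp point. The pads swing forward as they close: fully open they stand 13 mm farther back than shut.
Start: joints at [-1.045, 0.385, 0.008, 0, -1.194, -0.259], TCP at [164.795, -602.861, 231.312] pointing down, gripper open.
Joint ranges: [-3.14, 3.14], [-1.21, 2.06], [-1.07, 1.41], [-3.16, 2.05], [-2.99, -0.16], [-3.1, 3.1]. Speed limits (rad/s): [2.79, 2.79, 3.14, 3.14, 3.14, 3.14].

### API

Orientations are given as a unit quaternion [x, y, z, w].
In Python, from bench import read_state, get_image, camera_model, job_done gives the robot as it stands.
- The arm moves only by the shell command python3 -m handwheel 'ROWS'. ROWS is JSON, a list of rows, each a list of 7 numbers: the shift along the tool's x, y, z in m, then the turn, a rotation vector about the tool's x, y, z in rad, then the gripper's target within -1 to 1 (fully open at 1, half-way at 0, shut at -1). In form: [[dx, dy, dz, wx, wy, wz, jaw], ...]. A call has 1 to 10 rows; each row is the pose to reach, as a shift and turn from the pose commanded when the call began, along the tool's axes at that moment; what a row does not reach only later rows make up. A row lasts 1/8 s, in which the tool goes at most 62.5 mm and 10.7 degrees, less where a joint would pass 70% of its speed; a pose out of reach is approached as far as the arm can. A call with a gripper value outside its range is refused whole. The fingers move at their own pace and stop on an object; the grip force is fixed at half the most. Time passes only in rows, so rows that repeat a pose let the fingers close. It gives the time, the measured TCP pose, the force, the opening and the grip force at its end, in the units of the state.
- read_state(): the state, without advancing time (a new reading comes with each control period).
- get_image(name): name is "scene" or "top" or "wrist"; returns (picture, depth): 400x640x3 uint8, blue, green, red; 400x640 float32, mm along the optical axis (not along the pixel's ray), 0 where there is no reading.
- camera_model(name): a dict with "K" (3x3 intrinsics, pixels), "rvec" (rotation vector, rad) and "tvec" (3), from world to camera coordinates, as OpenCV has them; the wrist camera has in their place "hand_eye" (4x4, takes a point from camera to tool coordinates, whose origin is the TCP and whose axes are the flange's). Camera axes: x right, y down, z forward; pixel columns grow to the right and rows downward; lengths in mm; the calibration is good to about 2 mm. A picture is of the moment at which its call begins: read the wrist's pose just before it. camera_model takes no time and is no camera call.
- job_done(): hands the job in; it is judged then, once.
The state is a dict: "clock": time; "joints": joint angles; "joint_vel": joint speeds; "joint_efforts": joint torques, N m; "position": TCP position; "ee_rot": TCP orientation; "contact_force": force on the tool from outside, world axes, zero at the start; "wrist_torque": the same for the moment, N m; "gripper_width": finger opening in mm; "grasp_force": force on a finger pad.
Only numpy, scipy, OpenCV 4.12 (cv2) and the standard library are available. Lean on these libraries where they do the work, as an engineer would, in place of code of your own. Each camera call takes 0.05 s, during which the arm holds its last target. There are 200 camera calls.

### The job

The seals of these box covers are freshly stuck on and must be pressed flat: pile the two loose grey covers (either order), seal side down, squarely on the cover that already lies on the plywood board, edges flush all round, leaving that bottom cover where it is. Then set the green cast-iron angle bracket on its foot in the middle of the pile, lengthwise along it, as a weight; let go, and press down on the top of its upright with the fingertips for about a second, to bed the seals and to feel that it does not rock. Set everything down gently, without dropping it, and leave the multimeter, the pliers, the open box and the terminal strip alone.

Things in the scene. Friction and masses are not known exactly. Their poses are not given: they have to be found in the camera images.
- cover_bottom_mid (a point): The bottom cover, lying seal down and loose on a plywood board, underside 12 mm above the bench: grey box cover, flat, 100 x 60 x 14 mm: 12 mm of plastic over a black seal 2 mm proud underneath, four corner screws in its flat top; about 0.12 kg. Point at its centre, 7 mm above its underside; x along the 100 mm length, y along the 60 mm width, z up out of its top.
- cover_1_mid (a point): First loose cover, lying seal down on the bench: grey box cover, flat, 100 x 60 x 14 mm: 12 mm of plastic over a black seal 2 mm proud underneath, four corner screws in its flat top; about 0.12 kg. Point at its centre, 7 mm above its underside; x along the 100 mm length, y along the 60 mm width, z up out of its top.
- cover_2_mid (a point): Second loose cover, lying seal down on the bench: grey box cover, flat, 100 x 60 x 14 mm: 12 mm of plastic over a black seal 2 mm proud underneath, four corner screws in its flat top; about 0.12 kg. Point at its centre, 7 mm above its underside; x along the 100 mm length, y along the 60 mm width, z up out of its top.
- bracket_mid (a point): Green iron bracket, ~0.66 kg, foot down on the bench. Point 30 mm above the underside, over the foot's centre; z up. Foot 90 (x) x 50 (y) x 10 mm. Upright at its -x end: 12 mm thick (x -45 to -33), 50 wide, flat top 60 mm above the underside. Rib 10 mm thick at y = 0, slopes from 56 mm high at x = -33 to 14 at x = 36; pinch it across y from above at x = -8 (41 high). Mass centre x = -14 mm.
- board_mid (a point): Centre of the top of the plywood board, fixed to the bench: 180 (x) x 130 (y) mm, 12 mm thick, under the bottom cover.
- multimeter: Bystander: orange multimeter with a black face lying on the bench, 150 (x) x 78 (y) x 45 mm; origin at the centre of its underside.
- pliers: Bystander: pliers lying on the bench, 155 mm long, 16 mm high, one red and one yellow handle towards -x, jaws towards +x; origin under the pivot.
- box_base: Bystander: open grey box base with circuit board inside, 100 (x) x 60 (y) x 40 mm, black gland sticking out 24 mm at +x; origin at the centre of its underside.
- terminals: Bystander: steel rail 110 (x) x 35 mm carrying a row of grey terminal blocks, 52 mm wide (y), 42 mm high; origin at the centre of its underside.
Mind the look-alikes: they are no part of the job. Leave any red look-alike of the part that bears cover_1_mid alone.

How it is judged (in metres and radians):
On the way, in this order (a step that is already met when the one before it is completed fails the run):
1. one loose cover lies squarely on the bottom cover, released (((horizontal distance between cover_1_mid and cover_bottom_mid below 0.004 m and z of cover_1_mid in the frame of cover_bottom_mid between 0.011 and 0.017 m and angle between the x axis of cover_1_mid and the x axis of cover_bottom_mid, either way round below 0.07 rad and angle between cover_1_mid's own z axis and vertical below 0.06 rad and contact force between the fingers and cover_1 below 0.1 N) or (horizontal distance between cover_2_mid and cover_bottom_mid below 0.004 m and z of cover_2_mid in the frame of cover_bottom_mid between 0.011 and 0.017 m and angle between the x axis of cover_2_mid and the x axis of cover_bottom_mid, either way round below 0.07 rad and angle between cover_2_mid's own z axis and vertical below 0.06 rad and contact force between the fingers and cover_2 below 0.1 N))), for 0.2 s.
2. the second loose cover lies squarely on top of it, released ((((horizontal distance between cover_1_mid and cover_bottom_mid below 0.004 m and z of cover_1_mid in the frame of cover_bottom_mid between 0.011 and 0.017 m and angle between the x axis of cover_1_mid and the x axis of cover_bottom_mid, either way round below 0.07 rad and angle between cover_1_mid's own z axis and vertical below 0.06 rad and contact force between the fingers and cover_1 below 0.1 N) and (horizontal distance between cover_2_mid and cover_bottom_mid below 0.004 m and z of cover_2_mid in the frame of cover_bottom_mid between 0.025 and 0.031 m and angle between the x axis of cover_2_mid and the x axis of cover_bottom_mid, either way round below 0.07 rad and angle between cover_2_mid's own z axis and vertical below 0.06 rad and contact force between the fingers and cover_2 below 0.1 N)) or ((horizontal distance between cover_2_mid and cover_bottom_mid below 0.004 m and z of cover_2_mid in the frame of cover_bottom_mid between 0.011 and 0.017 m and angle between the x axis of cover_2_mid and the x axis of cover_bottom_mid, either way round below 0.07 rad and angle between cover_2_mid's own z axis and vertical below 0.06 rad and contact force between the fingers and cover_2 below 0.1 N) and (horizontal distance between cover_1_mid and cover_bottom_mid below 0.004 m and z of cover_1_mid in the frame of cover_bottom_mid between 0.025 and 0.031 m and angle between the x axis of cover_1_mid and the x axis of cover_bottom_mid, either way round below 0.07 rad and angle between cover_1_mid's own z axis and vertical below 0.06 rad and contact force between the fingers and cover_1 below 0.1 N)))), for 0.2 s.
3. the bracket stands on its foot in the middle of the pile, lengthwise, released ((((horizontal distance between cover_1_mid and cover_bottom_mid below 0.004 m and z of cover_1_mid in the frame of cover_bottom_mid between 0.011 and 0.017 m and angle between the x axis of cover_1_mid and the x axis of cover_bottom_mid, either way round below 0.07 rad and angle between cover_1_mid's own z axis and vertical below 0.06 rad and contact force between the fingers and cover_1 below 0.1 N) and (horizontal distance between cover_2_mid and cover_bottom_mid below 0.004 m and z of cover_2_mid in the frame of cover_bottom_mid between 0.025 and 0.031 m and angle between the x axis of cover_2_mid and the x axis of cover_bottom_mid, either way round below 0.07 rad and angle between cover_2_mid's own z axis and vertical below 0.06 rad and contact force between the fingers and cover_2 below 0.1 N)) or ((horizontal distance between cover_2_mid and cover_bottom_mid below 0.004 m and z of cover_2_mid in the frame of cover_bottom_mid between 0.011 and 0.017 m and angle between the x axis of cover_2_mid and the x axis of cover_bottom_mid, either way round below 0.07 rad and angle between cover_2_mid's own z axis and vertical below 0.06 rad and contact force between the fingers and cover_2 below 0.1 N) and (horizontal distance between cover_1_mid and cover_bottom_mid below 0.004 m and z of cover_1_mid in the frame of cover_bottom_mid between 0.025 and 0.031 m and angle between the x axis of cover_1_mid and the x axis of cover_bottom_mid, either way round below 0.07 rad and angle between cover_1_mid's own z axis and vertical below 0.06 rad and contact force between the fingers and cover_1 below 0.1 N))) and horizontal distance between bracket_mid and cover_bottom_mid below 0.01 m and z of bracket_mid in the frame of cover_bottom_mid between 0.062 and 0.068 m and angle between the x axis of bracket_mid and the x axis of cover_bottom_mid, either way round below 0.2 rad and angle between bracket_mid's own z axis and vertical below 0.05 rad and contact force between the fingers and bracket below 0.1 N), for 0.2 s.
4. the fingertips press down on the bracket's top with more than 2 N, the bracket staying flat (contact force between the fingers and bracket above 2 N and z of the grasp point in the frame of bracket_mid above 0.02 m and horizontal distance between bracket_mid and cover_bottom_mid below 0.01 m and z of bracket_mid in the frame of cover_bottom_mid between 0.062 and 0.068 m and angle between the x axis of bracket_mid and the x axis of cover_bottom_mid, either way round below 0.2 rad and angle between bracket_mid's own z axis and vertical below 0.05 rad), for 0.3 s.
At the end, for the whole second after the job is handed in: Both loose covers are piled seal down on the bottom cover, each within 4 mm and 0.07 rad of it; the bracket stands flat on its foot on top, within 10 mm of the pile's centre and 0.2 rad of its length; the bottom cover is within 15 mm of its start; all released and at rest (all of step 3 and distance of cover_bottom_mid from where it was at the start of the episode below 0.015 m and linear speed of each of cover_bottom, cover_1, cover_2, bracket below 0.01 m/s); the robot touches nothing.
It fails at once if the multimeter, the pliers, the open box or the terminal strip is moved more than 20 mm (distance of any of multimeter, pliers, box_base, terminals from where it was at the start of the episode above 0.02 m).
It fails at once if a cover is dropped: faster than 0.5 m/s while not held (a fall of over 12 mm) ((contact force between the fingers and cover_1 below 0.05 N and linear speed of cover_1 above 0.5 m/s) or (contact force between the fingers and cover_2 below 0.05 N and linear speed of cover_2 above 0.5 m/s)).
It fails at once if the bracket is dropped in the same way (contact force between the fingers and bracket below 0.05 N and linear speed of bracket above 0.5 m/s).
It also fails if it takes over 67 s, if anything falls off the work surface, if the arm or the gripper's body presses on something with over 40 N, if the wrist force passes 120 N, or if a joint passes its speed limit or range.

## Working session

There is one attempt and no reset: what is moved stays moved. The work goes in short steps, Python scripts to look and compute and a shell command to move; the robot and the scene stay as the last step left them, time stands still between calls to the robot, and variables do not carry over. Pictures are saved under pics/ and viewed, at most 10 in all, crops included, and the job is handed in when it is done.

```bash
mkdir -p pics; ls
python3 - <<'E'
from bench import *
import cv2,numpy as np
s=read_state();print({k:np.round(v,3).tolist() for k,v in s.items()})
for n in("top","scene"):
    p,d=get_image(n);cv2.imwrite(f"pics/{n}0.png",p);np.save(f"{n}0.npy",d);m=camera_model(n);print(n,{k:np.round(v,3).tolist() for k,v in m.items()})
print(camera_model("wrist"))
E
```

```text
pics
{'clock': 0.0, 'joints': [-1.045, 0.386, 0.007, -0.001, -1.194, -0.259], 'joint_vel': [0.001, 0.0, 0.001, -0.001, 0.001, 0.001], 'joint_efforts': [-0.0, -39.229, 18.84, 4.186, -0.005, 0.0], 'position': [164.643, -602.314, 230.215], 'ee_rot': [-0.133, 0.991, 0.001, -0.0], 'contact_force': [0.741, 0.49, 0.055], 'wrist_torque': [0.004, -0.034, 0.031], 'grasp_force': 0.0, 'gripper_width': 85.317}
top {'K': [[407.664, 0.0, 325.338], [0.0, 407.664, 203.366], [0.0, 0.0, 1.0]], 'rvec': [2.179, -2.127, 0.126], 'tvec': [-2.917, 634.035, 1342.916]}
scene {'K': [[469.051, 0.0, 323.297], [0.0, 469.051, 188.023], [0.0, 0.0, 1.0]], 'rvec': [1.477, 1.764, -1.013], 'tvec': [112.856, -263.21, 2209.254]}
{'K': array([[288.41909139,   0.        , 320.1362479 ],
       [  0.        , 288.41909139, 204.32720317],
       [  0.        ,   0.        ,   1.        ]]), 'hand_eye': array([[-1.05310128e-04, -9.53636817e-01, -3.00959815e-01,
         7.90581563e+01],
       [ 9.99999841e-01,  6.61196007e-05, -5.59424176e-04,
        -1.33614042e+00],
       [ 5.53386833e-04, -3.00959827e-01,  9.53636659e-01,
        -1.42982820e+02],
       [ 0.00000000e+00,  0.00000000e+00,  0.00000000e+00,
         1.00000000e+00]])}
```

View pics/top0.png

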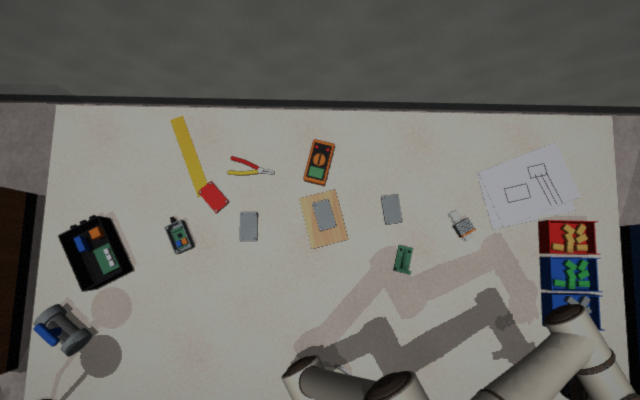

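View pics/scene0.png

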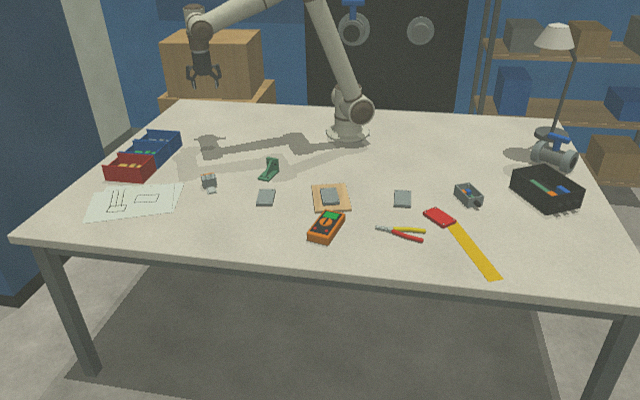

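The top view shows a bottom cover on the board at (323,214) and two loose grey covers at (249,226) and (392,209). The red look-alike at (213,196) is not part of the job. The green bracket is at (403,259). Next I'll work out rough positions and check them in an enlarged crop.

```bash
cat > h.py <<'E'
from bench import *
import cv2,numpy as np
from scipy.spatial.transform import Rotation as R
def cam(n,s=None):
    m=camera_model(n);K=np.array(m["K"])
    if n=="wrist":
        s=s or read_state();T=np.eye(4);T[:3,:3]=R.from_quat(s["ee_rot"]).as_matrix();T[:3,3]=s["position"]
        return K,T@np.array(m["hand_eye"])
    T=np.eye(4);T[:3,:3]=cv2.Rodrigues(np.array(m["rvec"]))[0];T[:3,3]=np.ravel(m["tvec"]);return K,np.linalg.inv(T)
def ray(c,px,z):
    K,T=c;px=np.atleast_2d(px).astype(float);d=np.c_[px,np.ones(len(px))]@np.linalg.inv(K).T@T[:3,:3].T
    o=T[:3,3];return o+d*((z-o[2])/d[:,2])[:,None]
def proj(c,P):
    K,T=c;p=(np.atleast_2d(P)-T[:3,3])@T[:3,:3]@K.T;return p[:,:2]/p[:,2:]
def grey(p):
    h=cv2.cvtColor(p,cv2.COLOR_BGR2HSV);return cv2.inRange(h,(85,20,60),(125,110,190))
def green(p):
    h=cv2.cvtColor(p,cv2.COLOR_BGR2HSV);return cv2.inRange(h,(60,70,20),(90,255,220))
def rects(c,mask,z,near=None,area=(0,1e9)):
    mask=cv2.morphologyEx(mask,cv2.MORPH_OPEN,np.ones((3,3)));mask=cv2.morphologyEx(mask,cv2.MORPH_CLOSE,np.ones((7,7)))
    out=[]
    for k in cv2.findContours(mask,cv2.RETR_EXTERNAL,cv2.CHAIN_APPROX_NONE)[0]:
        if cv2.contourArea(k)<area[0]:continue
        P=ray(c,k[:,0,:],z)[:,:2].astype(np.float32);(x,y),(w,h),a=cv2.minAreaRect(P)
        if w<h:w,h,a=h,w,a+90
        a=(a+90)%180-90
        out.append((cv2.boundingRect(k),np.round([x,y,w,h,a],1).tolist()))
    return out
E
python3 - <<'E'
from h import *
p=cv2.imread("pics/top0.png");c=cam("top")
hsv=cv2.cvtColor(p,cv2.COLOR_BGR2HSV)
for u,v in((249,226),(392,209),(323,214),(403,262)):print(hsv[v,u],p[v,u],np.round(ray(c,(u,v),14)[0]))
for r in rects(c,grey(p),14,area=(150,)):print("grey",r)
for r in rects(c,green(p),10,area=(60,)):print("green",r)
cv2.imwrite("pics/crop.png",cv2.resize(p[150:290,190:480],None,fx=2.7,fy=2.7,interpolation=cv2.INTER_CUBIC))
E
```

```text
[ 94  18 116] [116 115 108] [553. 273.  14.]
[ 99  16 113] [113 111 106] [ 623. -217.   14.]
[100  19 120] [120 117 111] [600.  20.  14.]
[ 74 118  65] [49 65 35] [ 443. -255.   14.]
green ((553, 260, 37, 29), [417.1, -822.0, 123.5, 93.3, -88.6])
green ((395, 246, 17, 27), [454.2, -255.0, 85.0, 45.4, -10.7])
green ((93, 243, 26, 32), [430.3, 758.9, 98.3, 63.2, 28.6])
green ((171, 227, 14, 13), [521.9, 517.7, 40.9, 38.0, -67.8])
green ((308, 166, 16, 13), [748.6, 49.1, 52.1, 37.9, 77.1])
```

View pics/crop.png

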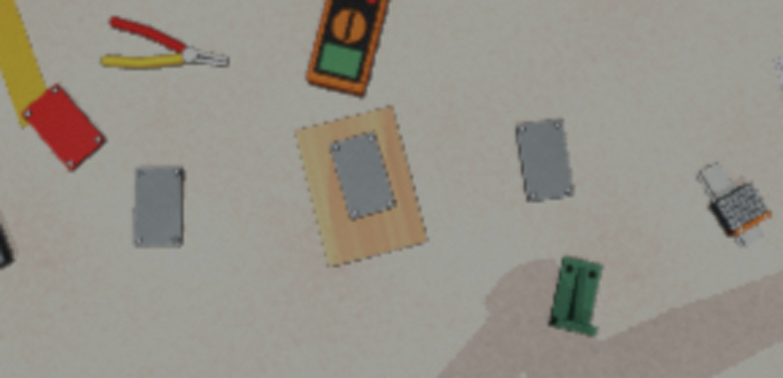

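Three grey covers fit: crop (362,175) is on the board, and the loose ones are at (159,206) and (544,160). The cover at (65,127) is red, so I'm leaving it. The bracket's upright is at its lower end in the crop, towards the robot. Next I'll get angles and plan the first approach.

```bash
cat >> h.py <<'E'
def grey(p):
    q=cv2.GaussianBlur(p,(3,3),0).astype(int);return (((q[...,0]-q[...,2])>3)&(q.max(2)>70)).astype(np.uint8)*255
def plan(x,y,z,yaw):
    "tool-frame shift to TCP (x,y,z), with tool y axis at world angle yaw deg (mod 180)"
    s=read_state();M=R.from_quat(s["ee_rot"]);d=np.array([x,y,z])-s["position"]
    ty=M.apply([0,1,0]);cur=np.degrees(np.arctan2(ty[1],ty[0]));e=(yaw-cur+90)%180-90
    L=M.inv().apply(d)/1000; print("dxyz",np.round(L,4),"wz",round(-np.radians(e),4),"at",np.round(s["position"],1),"ty yaw",round(cur,2),"tilt",np.round(M.apply([0,0,1]),4),"t",s["clock"])
E
python3 - <<'E'
from h import *
p=cv2.imread("pics/top0.png");c=cam("top")
for r in rects(c,grey(p),14,area=(150,)):
  if 180<r[0][0]<450:print("grey",r)
plan(540,-217,150,100)
E
```

```text
grey ((395, 246, 16, 28), [452.7, -254.1, 89.5, 49.8, -4.2])
grey ((240, 213, 17, 27), [552.7, 276.2, 90.4, 55.0, 2.6])
grey ((314, 201, 20, 28), [598.6, 17.3, 91.5, 50.4, 18.6])
grey ((382, 196, 19, 27), [623.4, -214.2, 93.4, 55.1, 9.5])
dxyz [-0.4636  0.2728  0.0808] wz 0.0921 at [ 164.7 -602.4  230.3] ty yaw 105.27 tilt [-6.0e-04  1.8e-03 -1.0e+00] t 0.1
```

```bash
python3 -c "
from h import *
plan(610,-214,150,99.5)"
```

```text
dxyz [-0.5319  0.2572  0.0808] wz 0.1008 at [ 164.7 -602.4  230.3] ty yaw 105.27 tilt [-6.0e-04  1.8e-03 -1.0e+00] t 0.1
```

```bash
python3 -m handwheel '[[-0.05,0.026,0.008,0,0,0.05,1],[-0.11,0.052,0.016,0,0,0.1,1],[-0.165,0.078,0.024,0,0,0.1,1],[-0.22,0.104,0.032,0,0,0.1,1],[-0.275,0.13,0.04,0,0,0.1,1],[-0.33,0.156,0.048,0,0,0.1,1],[-0.385,0.182,0.056,0,0,0.1,1],[-0.435,0.21,0.064,0,0,0.1,1],[-0.485,0.235,0.072,0,0,0.1,1],[-0.532,0.257,0.081,0,0,0.1,1]]'; python3 -m handwheel '[[0,0,0,0,0,0,1],[0,0,0,0,0,0,1]]'
cat > look.py <<'E'
from h import *
import sys
name,zs=sys.argv[1],[float(a) for a in sys.argv[2:]]
s=read_state();p,d=get_image("wrist");cv2.imwrite(f"pics/{name}.png",p);c=cam("wrist",s);np.save(f"pics/{name}.npy",d)
print(np.round(s["position"],1),s["clock"])
for z in zs:
  for r in rects(c,grey(p),z,area=(1500,)):print(z,r)
E
python3 look.py w1 14
```

```text
clock: 1.35
position: [611.3, -213.0, 149.7]
ee_rot: [-0.084, 0.996, 0.0, -0.0]
contact_force: [0.5, -0.1, -0.2]
gripper_width: 85.3
grasp_force: 0.0
clock: 1.6
position: [609.6, -214.6, 149.7]
ee_rot: [-0.083, 0.997, 0.0, -0.001]
contact_force: [-1.3, 0.0, 0.6]
gripper_width: 85.2
grasp_force: 0.0
[ 609.6 -214.6  149.7] 1.6
14.0 ((264, 0, 78, 76), [466.4, -257.2, 62.7, 49.1, -12.0])
```

View pics/w1.png

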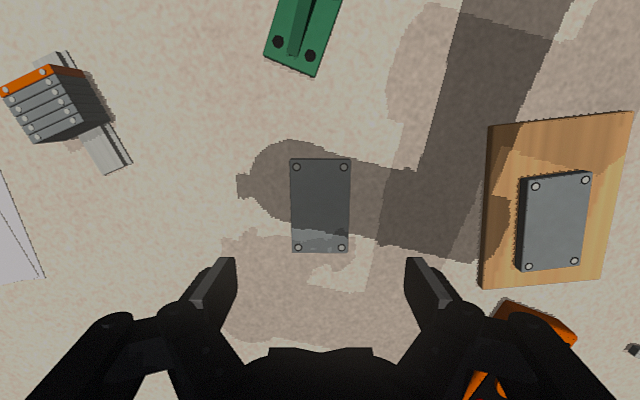

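The wrist view shows the first loose cover at (320,205), half in shadow, and the board with the bottom cover at (556,222). The multimeter is lower right. I'll change the mask to use a colour ratio.

```bash
cat >> h.py <<'E'
def grey(p):
    q=cv2.medianBlur(p,3).astype(float);m=((q[...,0]>1.0*q[...,2])&(q[...,1]<1.2*q[...,2])&(q.max(2)>38)).astype(np.uint8)*255
    return m
E
python3 - <<'E'
from h import *
p=cv2.imread("pics/w1.png")
for u,v in((320,180),(320,235),(320,247),(556,222),(520,222),(280,205),(370,180),(320,275),(370,230),(260,190)):print(u,v,p[v-1:v+2,u-1:u+2].mean((0,1)).round())
print(np.round(np.load("pics/w1.npy")[[205,222,150],[320,556,560]],1))
s=dict(position=[609.6,-214.6,149.7],ee_rot=[-0.083,0.9965,0,-0.001])
c=cam("wrist",s)
for z in (14,26):
  for r in rects(c,grey(p),z,area=(1500,)):print(z,r)
E
```

```text
320 180 [73. 74. 73.]
320 235 [118. 120. 117.]
320 247 [104. 106. 103.]
556 222 [116. 118. 114.]
520 222 [35. 37. 38.]
280 205 [ 90.  99. 108.]
370 180 [ 97. 107. 117.]
320 275 [154. 170. 176.]
370 230 [ 93. 102. 111.]
260 190 [ 96. 105. 115.]
[292.2 284.  277.6]
14 ((522, 172, 70, 99), [598.5, 27.7, 105.0, 60.9, 17.4])
14 ((4, 75, 79, 69), [571.0, -480.5, 56.9, 43.9, -59.0])
26 ((522, 172, 70, 99), [595.7, 16.7, 100.5, 58.3, 17.4])
26 ((4, 75, 79, 69), [569.3, -469.7, 54.5, 42.0, -59.0])
```

```bash
cat >> h.py <<'E'
def grey(p):
    q=cv2.medianBlur(p,3).astype(float);return ((q[...,0]>.955*q[...,2])&(q[...,1]<1.15*q[...,2])&(q.max(2)>55)).astype(np.uint8)*255
E
python3 - <<'E'
from h import *
p=cv2.imread("pics/w1.png")
s=dict(position=[609.6,-214.6,149.7],ee_rot=[-0.083,0.9965,0,-0.001])
c=cam("wrist",s)
for z in (14,26):
  for r in rects(c,grey(p),z,area=(1500,)):print(z,r)
plan(624.5,-214,30,99.5)
E
```

```text
14 ((0, 173, 44, 112), [707.0, -517.5, 131.9, 44.9, -8.9])
14 ((521, 172, 71, 100), [599.6, 27.7, 103.6, 61.8, 17.4])
14 ((289, 160, 62, 93), [622.8, -214.8, 98.4, 59.3, 9.4])
14 ((4, 62, 79, 82), [566.0, -483.5, 58.1, 55.3, -58.7])
26 ((0, 173, 44, 112), [699.5, -505.1, 126.2, 43.0, -8.9])
26 ((521, 172, 71, 100), [596.7, 16.6, 99.2, 59.2, 17.4])
26 ((289, 160, 62, 93), [618.9, -215.4, 94.2, 56.7, 9.4])
26 ((4, 62, 79, 82), [564.5, -472.6, 55.6, 52.9, -58.7])
dxyz [-0.0152 -0.0014  0.1201] wz 0.0003 at [ 609.4 -215.2  150.1] ty yaw 99.52 tilt [-9.e-04  1.e-04 -1.e+00] t 1.65
```

```bash
python3 -m handwheel '[[-0.006,0.0,0.05,0,0,0,1],[-0.0135,0.0,0.1,0,0,0,1],[-0.0135,0.0,0.125,0,0,0,1],[-0.0135,0.0,0.14,0,0,0,1],[-0.0135,0.0,0.146,0,0,0,1],[-0.0135,0.0,0.146,0,0,0,1]]'; python3 -m handwheel '[[0,0,0.003,0,0,0,1],[0,0,0.003,0,0,0,1]]';python3 -m handwheel '[[0,0,0.003,0,0,0,1],[0,0,0.003,0,0,0,1]]'
```

```text
clock: 2.4
position: [623.8, -212.9, 5.2]
ee_rot: [-0.083, 0.997, -0.0, 0.001]
contact_force: [0.5, -0.2, -0.0]
gripper_width: 85.2
grasp_force: 0.0
clock: 2.65
position: [623.8, -212.4, 2.0]
ee_rot: [-0.083, 0.997, -0.0, 0.001]
contact_force: [0.3, -0.4, -0.0]
gripper_width: 85.4
grasp_force: 0.0
clock: 2.9
position: [623.4, -212.3, -1.9]
ee_rot: [-0.083, 0.997, 0.0, -0.0]
contact_force: [-0.3, 1.0, 1.2]
gripper_width: 85.5
grasp_force: 0.0
```

```bash
python3 -m handwheel '[[0.001,-0.0024,0,0,0,0,1],[0.001,-0.0024,0,0,0,0,1],[0.001,-0.0024,0,0,0,0,-1],[0.001,-0.0024,0,0,0,0,-1],[0.001,-0.0024,0,0,0,0,-1],[0.001,-0.0024,0,0,0,0,-1],[0.001,-0.0024,0,0,0,0,-1],[0.001,-0.0024,0,0,0,0,-1]]'
```

```text
clock: 3.9
position: [623.5, -215.0, -1.1]
ee_rot: [-0.083, 0.997, -0.0, 0.001]
contact_force: [0.4, 0.7, 5.3]
gripper_width: 58.2
grasp_force: 66.6
```

The tips reach the bench when closed, so I'll re-grip about 5 mm higher so they clear the cover below when placing.

```bash
python3 -m handwheel '[[0,0,0,0,0,0,1],[0,0,-0.003,0,0,0,1],[0,0,-0.006,0,0,0,1],[0,0,-0.006,0,0,0,-1],[0,0,-0.006,0,0,0,-1],[0,0,-0.006,0,0,0,-1],[0,0,-0.006,0,0,0,-1],[0,0,-0.006,0,0,0,-1]]'; python3 -c "
from h import *
plan(623.5,-215,150,107.4)"; python3 -m handwheel '[[0,0,-0.02,0,0,0,-1],[0,0,-0.06,0,0,0,-1],[0,0,-0.11,0,0,0,-1],[0,0,-0.13,0,0,0,-1],[0,0,-0.13,0,0,0,-1],[0,0,-0.13,0,0,0,-1]]'; python3 look.py w2 141 26
```

```text
clock: 4.9
position: [623.5, -215.1, 5.1]
ee_rot: [-0.083, 0.997, -0.0, 0.001]
contact_force: [-1.7, 1.1, 5.3]
gripper_width: 57.3
grasp_force: 64.5
dxyz [-0.0002 -0.     -0.1449] wz -0.1366 at [ 623.5 -215.1    5.1] ty yaw 99.57 tilt [ 1.2e-03 -3.0e-04 -1.0e+00] t 4.9
clock: 5.65
position: [621.6, -214.6, 132.1]
ee_rot: [-0.083, 0.997, 0.001, -0.002]
contact_force: [-0.5, 0.2, -1.0]
gripper_width: 57.7
grasp_force: 64.3
[ 621.6 -214.6  132.1] 5.65
141.0 ((259, 175, 125, 173), [621.2, -216.0, 100.8, 59.6, 9.5])
141.0 ((537, 163, 78, 107), [572.5, -96.9, 53.6, 32.0, 17.4])
141.0 ((0, 40, 87, 91), [552.1, -355.2, 42.8, 30.2, -62.8])
26.0 ((259, 175, 125, 173), [686.7, -204.6, 187.0, 110.6, 9.5])
26.0 ((537, 163, 78, 107), [596.4, 16.6, 99.6, 59.4, 17.4])
26.0 ((0, 40, 87, 91), [558.5, -463.0, 79.4, 56.0, -62.8])
```

View pics/w2.png

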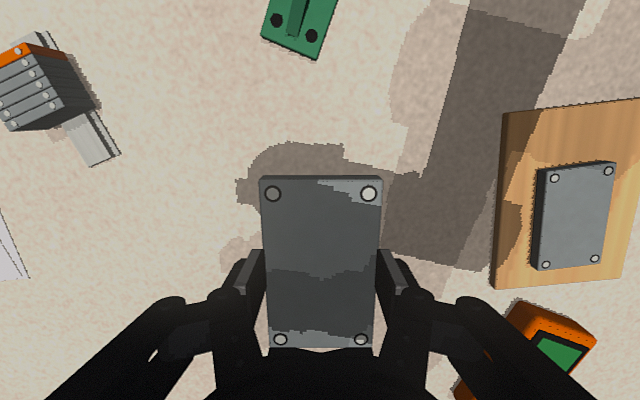

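The cover is held squarely. The fit gives 100.8 x 59.6 mm, and the cover lies about 5 mm below the TCP. The pile is on the right at (575,215). I'll move beyond the pile so the pile and the held cover appear in the same image columns, which cancels lateral calibration error.

```bash
python3 -c "
from h import *
plan(692,46.5,140,107.4)"
```

```text
dxyz [-0.1126  0.2459 -0.0082] wz -0.1373 at [ 621.6 -214.7  131.8] ty yaw 99.53 tilt [-0.0042  0.001  -1.    ] t 5.7
```

```bash
python3 -m handwheel '[[-0.015,0.04,-0.004,0,0,-0.04,-1],[-0.04,0.085,-0.008,0,0,-0.08,-1],[-0.065,0.135,-0.008,0,0,-0.137,-1],[-0.085,0.18,-0.008,0,0,-0.137,-1],[-0.1,0.22,-0.008,0,0,-0.137,-1],[-0.113,0.246,-0.008,0,0,-0.137,-1],[-0.113,0.246,-0.008,0,0,-0.137,-1],[-0.113,0.246,-0.008,0,0,-0.137,-1],[-0.113,0.246,-0.008,0,0,-0.137,-1]]'; python3 look.py w3 149 26; python3 -c "
from h import *
plan(596,17,140,107.4)"
```

```text
clock: 6.82
position: [693.3, 45.0, 142.1]
ee_rot: [-0.15, 0.989, -0.0, -0.0]
contact_force: [0.4, -0.3, -1.3]
gripper_width: 57.5
grasp_force: 64.3
[693.3  45.  142.1] 6.825
149.0 ((259, 179, 124, 170), [695.3, 44.3, 101.2, 60.0, 17.3])
149.0 ((555, 63, 85, 126), [585.3, 149.3, 50.4, 31.1, 1.7])
149.0 ((289, 20, 74, 127), [607.0, 18.9, 51.2, 30.5, 17.4])
26.0 ((259, 179, 124, 170), [764.8, 65.9, 192.6, 114.3, 17.3])
26.0 ((555, 63, 85, 126), [555.6, 265.9, 95.9, 59.2, 1.7])
26.0 ((289, 20, 74, 127), [596.8, 17.7, 97.5, 58.1, 17.4])
dxyz [0.1013 0.0022 0.0023] wz -0.0015 at [693.3  45.1 142.3] ty yaw 107.31 tilt [-3.e-04 -1.e-04 -1.e+00] t 6.875
```

```bash
cat > rel.py <<'E'
from h import *
import sys
# rel.py png zheld_top zpile_top  x y z(TCP) : offsets in tool frame (mm) from held cover to pile cover
f,zh,zp=sys.argv[1],float(sys.argv[2]),float(sys.argv[3]);s=read_state();s["position"]=np.array([float(a) for a in sys.argv[4:7]]);c=cam("wrist",s);p=cv2.imread(f)
M=R.from_quat(s["ee_rot"])
def pick(z):
    return min(rects(c,grey(p),z,area=(3000,)),key=lambda r:abs(r[1][2]-100)+abs(r[1][3]-60)+.02*abs(r[0][0]+r[0][2]/2-320))[1]
h,b=pick(zh),pick(zp);print("held",h,"pile",b)
print("held-TCP in tool",np.round(M.inv().apply([h[0]-s["position"][0],h[1]-s["position"][1],0]),1),"pile-held in tool",np.round(M.inv().apply([b[0]-h[0],b[1]-h[1],0]),1),"dyaw",round(b[4]-h[4],2))
E
python3 rel.py pics/w3.png 151 26 693.3 45 142.2
```

```text
held [694.2, 43.9, 99.8, 59.2, 17.3] pile [596.8, 17.7, 97.5, 58.2, 17.4]
held-TCP in tool [-0.5 -1.3 -0. ] pile-held in tool [100.8   4.    0. ] dyaw 0.1
```

```bash
python3 -m handwheel '[[0.03,0.001,0.0,0,0,0,-1],[0.065,0.003,0.01,0,0,0,-1],[0.09,0.004,0.035,0,0,0,-1],[0.1008,0.004,0.065,0,0,0,-1],[0.1008,0.004,0.085,0,0,0,-1],[0.1008,0.004,0.092,0,0,0,-1],[0.1008,0.004,0.092,0,0,0,-1],[0.1008,0.004,0.092,0,0,0,-1]]'; python3 look.py w4 59 26; python3 -c "
import cv2;p=cv2.imread('pics/w4.png');cv2.imwrite('pics/w4c.png',cv2.resize(p[110:270,220:420],None,fx=3.5,fy=3.5,interpolation=cv2.INTER_CUBIC))"
```

```text
clock: 7.88
position: [597.0, 20.0, 51.3]
ee_rot: [-0.151, 0.988, 0.0, 0.001]
contact_force: [0.8, 0.1, -0.6]
gripper_width: 57.4
grasp_force: 64.3
[597.   20.   51.3] 7.875
59.0 ((260, 168, 121, 181), [596.0, 18.6, 105.9, 59.7, 17.1])
26.0 ((260, 168, 121, 181), [614.2, 24.3, 131.8, 74.3, 17.1])
```

View pics/w4c.png

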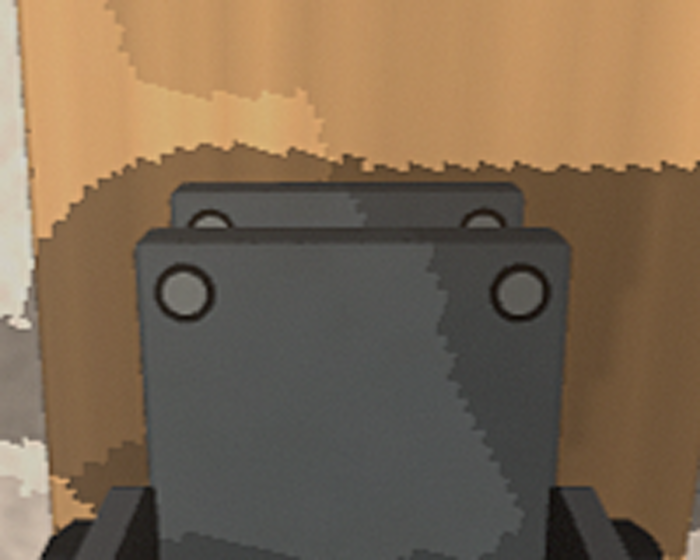

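The crop shows the held cover in front with its front corners at (259,179) and (383,179) in full-image pixels. The pile's front edge is behind it, with corners at (269,165) and (369,165). I'll convert these corners to get the offset.

Run:
```python
from h import *
s=read_state();c=cam("wrist",s);M=R.from_quat(s["ee_rot"]);z=s["position"][2]
h=ray(c,[(259.1,178.5),(382.9,178.5)],z+9);b=ray(c,[(269.1,164.6),(369.1,164.6)],26)
print(h,b,np.linalg.norm(h[1]-h[0]),np.linalg.norm(b[1]-b[0]))
print(np.round(M.inv().apply(b.mean(0)-h.mean(0)),1),s["position"])
```

```text
[[558.6024315  -23.61698478  60.34573522]
 [541.06738487  32.30180674  60.34573522]] [[558.25767298 -24.81951781  26.        ]
 [540.72132747  31.11008894  26.        ]] 58.60366119066627 58.61436962062642
[ 0.8 -1.  34.3] [596.97548043  20.10177754  51.34573522]
```

```bash
python3 -m handwheel '[[0.0008,-0.001,0.005,0,0,0,-1],[0.0008,-0.001,0.011,0,0,0,-1],[0.0008,-0.001,0.015,0,0,0,-1],[0.0008,-0.001,0.018,0,0,0,-1],[0.0008,-0.001,0.0195,0,0,0,-1],[0.0008,-0.001,0.0195,0,0,0,-1]]';python3 -m handwheel '[[0,0,0.001,0,0,0,-1],[0,0,0.001,0,0,0,-1]]'
```

```text
clock: 8.68
position: [595.6, 18.8, 31.1]
ee_rot: [-0.151, 0.988, -0.0, -0.0]
contact_force: [-1.3, 0.6, 2.4]
gripper_width: 57.5
grasp_force: 64.6
clock: 8.93
position: [595.6, 18.8, 31.0]
ee_rot: [-0.151, 0.988, -0.0, 0.0]
contact_force: [-3.4, 0.2, 6.9]
gripper_width: 57.4
grasp_force: 65.3
```

Contact is made, so I'm releasing and backing off, then looking from above the pile.

```bash
python3 -m handwheel '[[0,0,-0.001,0,0,0,1],[0,0,-0.001,0,0,0,1],[0,0,-0.001,0,0,0,1],[0,0,-0.001,0,0,0,1],[0,0,-0.03,0,0,0,1],[0,0,-0.07,0,0,0,1],[0,0,-0.11,0,0,0,1],[0,0,-0.12,0,0,0,1],[0,0,-0.12,0,0,0,1]]'; python3 look.py w5 40; python3 -c "
import cv2;p=cv2.imread('pics/w5.png');cv2.imwrite('pics/w5c.png',cv2.resize(p[110:310,210:430],None,fx=2.7,fy=2.7,interpolation=cv2.INTER_CUBIC))
from h import *
plan(553,275,150,92.6)"
```

```text
clock: 10.05
position: [595.7, 18.9, 150.1]
ee_rot: [-0.151, 0.989, 0.0, 0.0]
contact_force: [-0.3, -0.3, -0.5]
gripper_width: 85.4
grasp_force: 0.0
[595.7  18.9 150.1] 10.05
40.0 ((522, 178, 99, 97), [549.0, 249.9, 90.4, 54.6, 1.4])
40.0 ((288, 151, 63, 101), [596.4, 17.5, 96.2, 57.7, 17.5])
dxyz [-0.0365  0.2571 -0.001 ] wz 0.258 at [595.   18.8 148.9] ty yaw 107.38 tilt [-1.5e-03  1.0e-04 -1.0e+00] t 10.1
```

View pics/w5c.png

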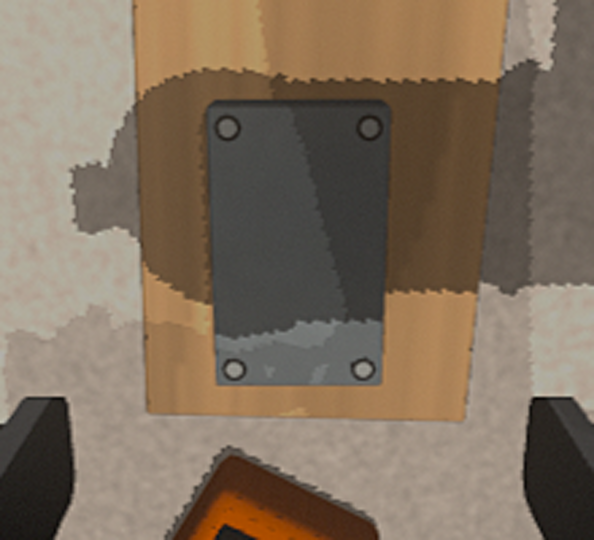

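The pile looks flush and square, with corner screws at (285,157) and (347,157) in full-image pixels. On to the second cover.

```bash
python3 -m handwheel '[[-0.003,0.04,0,0,0,0.05,1],[-0.01,0.09,0,0,0,0.15,1],[-0.015,0.14,0,0,0,0.25,1],[-0.02,0.185,0,0,0,0.27,1],[-0.023,0.225,0,0,0,0.27,1],[-0.025,0.257,0,0,0,0.27,1],[-0.025,0.257,0,0,0,0.27,1],[-0.025,0.257,0,0,0,0.27,1]]'; python3 look.py w6 14
```

```text
clock: 11.1
position: [542.1, 270.8, 148.3]
ee_rot: [-0.017, 1.0, -0.001, -0.001]
contact_force: [-0.2, 0.6, -0.9]
gripper_width: 85.2
grasp_force: 0.0
[542.1 270.8 148.3] 11.1
14.0 ((0, 195, 110, 102), [609.6, -8.9, 110.2, 68.9, 17.7])
14.0 ((298, 156, 61, 95), [551.8, 277.0, 99.3, 59.6, 1.3])
```

```bash
python3 -c "
from h import *
plan(552,277.5,5,91.3)"
```

```text
dxyz [-0.0102  0.0068  0.1437] wz 0.0103 at [542.3 270.5 148.7] ty yaw 91.89 tilt [-0.0018 -0.0015 -1.    ] t 11.15
```

```bash
python3 -m handwheel '[[-0.005,0.003,0.03,0,0,0.01,1],[-0.01,0.007,0.07,0,0,0.01,1],[-0.01,0.007,0.11,0,0,0.01,1],[-0.01,0.007,0.13,0,0,0.01,1],[-0.01,0.007,0.14,0,0,0.01,1],[-0.01,0.007,0.1437,0,0,0.01,1],[-0.01,0.007,0.1437,0,0,0.01,1]]'; python3 -m handwheel '[[0,0,0,0,0,0,-1],[0,0,0,0,0,0,-1],[0,0,0,0,0,0,-1],[0,0,0,0,0,0,-1],[0,0,0,0,0,0,-1],[0,0,0,0,0,0,-1]]'
```

```text
clock: 12.02
position: [552.9, 278.9, 6.8]
ee_rot: [-0.012, 1.0, 0.0, 0.001]
contact_force: [-0.4, 0.3, 0.3]
gripper_width: 85.2
grasp_force: 0.0
clock: 12.78
position: [552.9, 279.2, 8.0]
ee_rot: [-0.012, 1.0, 0.0, 0.001]
contact_force: [-1.8, -0.3, 5.4]
gripper_width: 56.2
grasp_force: 62.2
```

```bash
python3 -m handwheel '[[0,0,0,0,0,0,1],[0,0,0.0015,0,0,0,1],[0,0,0.003,0,0,0,1],[0,0,0.003,0,0,0,-1],[0,0,0.003,0,0,0,-1],[0,0,0.003,0,0,0,-1],[0,0,0.003,0,0,0,-1],[0,0,0.003,0,0,0,-1]]'; python3 -m handwheel '[[0,0,-0.02,0,0,0,-1],[0,0,-0.06,0,0,0,-1],[0,0,-0.11,0,0,0,-1],[0,0,-0.14,0,0,0,-1],[0,0,-0.14,0,0,0,-1]]'; python3 -c "
from h import *
plan(692,47.5,150,107.4)"
```

```text
clock: 13.78
position: [552.7, 279.2, 3.6]
ee_rot: [-0.012, 1.0, 0.0, 0.0]
contact_force: [-0.4, 1.2, 4.0]
gripper_width: 57.4
grasp_force: 64.6
clock: 14.4
position: [553.2, 279.5, 145.2]
ee_rot: [-0.012, 1.0, 0.002, 0.002]
contact_force: [0.2, 0.2, -1.9]
gripper_width: 57.9
grasp_force: 64.5
dxyz [-0.1333 -0.2352 -0.0051] wz -0.2801 at [553.2 279.5 145.2] ty yaw 91.35 tilt [ 0.0035  0.0031 -1.    ] t 14.4
```

```bash
python3 -m handwheel '[[-0.02,-0.04,-0.005,0,0,-0.05,-1],[-0.045,-0.085,-0.005,0,0,-0.15,-1],[-0.07,-0.13,-0.005,0,0,-0.25,-1],[-0.1,-0.175,-0.005,0,0,-0.28,-1],[-0.12,-0.21,-0.005,0,0,-0.28,-1],[-0.133,-0.235,-0.005,0,0,-0.28,-1],[-0.133,-0.235,-0.005,0,0,-0.28,-1],[-0.133,-0.235,-0.005,0,0,-0.28,-1],[-0.133,-0.235,-0.005,0,0,-0.28,-1]]'; python3 look.py w7 40
python3 - <<'E'
import subprocess
from h import *
s=read_state();x,y,z=s["position"];print(z)
print(subprocess.run(["python3","rel.py","pics/w7.png",str(z+9.2),"40",str(x),str(y),str(z)],capture_output=True,text=True).stdout)
E
```

```text
clock: 15.52
position: [690.3, 48.0, 147.3]
ee_rot: [-0.152, 0.988, 0.0, -0.001]
contact_force: [-0.6, 0.5, -0.0]
gripper_width: 58.1
grasp_force: 64.6
[690.3  48.  147.3] 15.525
40.0 ((258, 178, 125, 172), [756.9, 67.6, 188.3, 112.0, 17.5])
40.0 ((283, 19, 77, 131), [596.4, 17.7, 97.4, 58.1, 17.4])
147.71969821804095
held [691.2, 47.0, 100.7, 59.9, 17.5] pile [596.6, 17.7, 97.5, 58.2, 17.4]
held-TCP in tool [-0.4 -1.3 -0. ] pile-held in tool [99.   0.5  0.1] dyaw -0.1
```

```bash
python3 -m handwheel '[[0.03,0.0,0.0,0,0,0,-1],[0.065,0.0005,0.01,0,0,0,-1],[0.09,0.0005,0.03,0,0,0,-1],[0.099,0.0005,0.055,0,0,0,-1],[0.099,0.0005,0.075,0,0,0,-1],[0.099,0.0005,0.082,0,0,0,-1],[0.099,0.0005,0.082,0,0,0,-1],[0.099,0.0005,0.082,0,0,0,-1]]'; python3 look.py w8 75; python3 -c "
import cv2;p=cv2.imread('pics/w8.png');cv2.imwrite('pics/w8c.png',cv2.resize(p[110:270,220:420],None,fx=3.5,fy=3.5,interpolation=cv2.INTER_CUBIC))"
```

```text
clock: 16.58
position: [597.2, 18.4, 67.1]
ee_rot: [-0.152, 0.988, 0.0, 0.001]
contact_force: [-0.8, 0.2, -0.9]
gripper_width: 57.7
grasp_force: 64.5
[597.2  18.4  67.1] 16.575
75.0 ((259, 166, 122, 183), [595.6, 16.7, 106.9, 60.2, 17.5])
```

View pics/w8c.png

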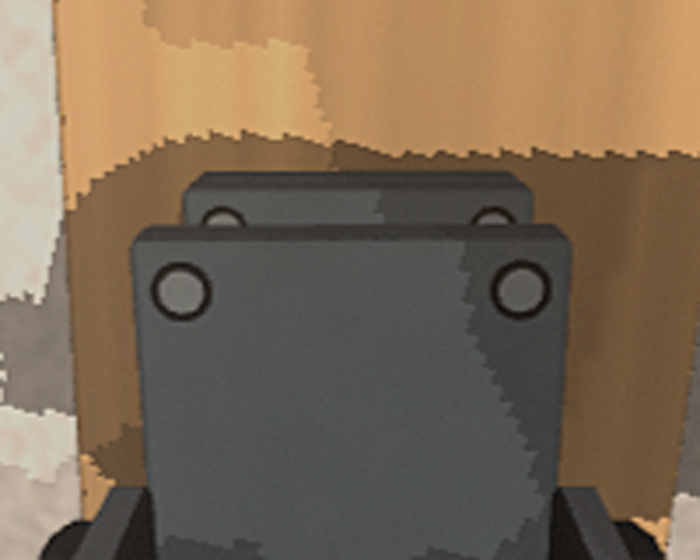

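Held corners are at (258.3,178.6) and (383.1,178.6). The pile's front corners are at (272.6,163.7) and (372.3,163.7).

Run:
```python
from h import *
s=read_state();c=cam("wrist",s);M=R.from_quat(s["ee_rot"]);z=s["position"][2]
h=ray(c,[(258.3,178.6),(383.1,178.6)],z+9.2);b=ray(c,[(272.6,163.7),(372.3,163.7)],40)
print(np.linalg.norm(h[1]-h[0]),np.linalg.norm(b[1]-b[0]))
print(np.round(M.inv().apply(b.mean(0)-h.mean(0)),1),s["position"])
```

```text
58.99758496148505 58.984907462570014
[ 1.   1.1 36.3] [597.11131873  18.26830562  67.07640924]
```

```bash
python3 -m handwheel '[[0.001,0.001,0.006,0,0,0,-1],[0.001,0.001,0.012,0,0,0,-1],[0.001,0.001,0.017,0,0,0,-1],[0.001,0.001,0.02,0,0,0,-1],[0.001,0.001,0.0215,0,0,0,-1],[0.001,0.001,0.0215,0,0,0,-1]]';python3 -m handwheel '[[0,0,0.001,0,0,0,-1],[0,0,0.001,0,0,0,-1]]'
```

```text
clock: 17.38
position: [595.1, 18.6, 44.5]
ee_rot: [-0.151, 0.988, -0.0, -0.0]
contact_force: [-0.0, -0.1, -1.2]
gripper_width: 57.6
grasp_force: 64.5
clock: 17.62
position: [595.1, 18.6, 43.7]
ee_rot: [-0.151, 0.988, 0.0, 0.0]
contact_force: [0.9, 0.3, -0.4]
gripper_width: 57.8
grasp_force: 64.5
```

```bash
python3 -m handwheel '[[0,0,0.001,0,0,0,-1],[0,0,0.001,0,0,0,-1]]';python3 -m handwheel '[[0,0,0.001,0,0,0,-1],[0,0,0.001,0,0,0,-1]]'
```

```text
clock: 17.88
position: [595.2, 18.7, 43.5]
ee_rot: [-0.151, 0.988, -0.0, 0.0]
contact_force: [-2.9, 0.8, 5.1]
gripper_width: 58.1
grasp_force: 65.2
clock: 18.12
position: [595.2, 18.6, 43.5]
ee_rot: [-0.152, 0.988, -0.0, 0.0]
contact_force: [-4.2, 0.7, 10.4]
gripper_width: 57.4
grasp_force: 65.8
```

```bash
python3 -m handwheel '[[0,0,-0.0015,0,0,0,1],[0,0,-0.0015,0,0,0,1],[0,0,-0.0015,0,0,0,1],[0,0,-0.0015,0,0,0,1],[0,0,-0.03,0,0,0,1],[0,0,-0.07,0,0,0,1],[0,0,-0.11,0,0,0,1],[0,0,-0.12,0,0,0,1],[0,0,-0.12,0,0,0,1]]'; python3 look.py w9 54; python3 -c "
import cv2;p=cv2.imread('pics/w9.png');cv2.imwrite('pics/w9c.png',cv2.resize(p[110:310,210:430],None,fx=2.7,fy=2.7,interpolation=cv2.INTER_CUBIC))
from h import *
plan(454,-254,160,79.3)"
```

```text
clock: 19.25
position: [595.1, 18.7, 161.8]
ee_rot: [-0.151, 0.989, 0.0, 0.0]
contact_force: [-0.2, 0.2, -0.5]
gripper_width: 85.1
grasp_force: 0.0
[595.1  18.7 161.8] 19.25
54.0 ((287, 150, 64, 103), [595.5, 16.6, 97.7, 57.3, 18.3])
dxyz [ 0.2154 -0.2182  0.0008] wz 0.4901 at [594.4  18.6 160.6] ty yaw 107.38 tilt [-1.7e-03  1.0e-04 -1.0e+00] t 19.3
```

View pics/w9c.png

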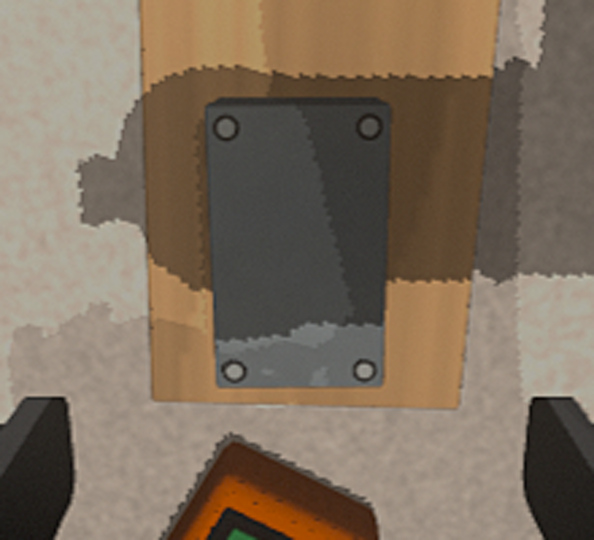

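The pile is still flush, the screws line up, and the top fit is (595.5,16.6). Next is the bracket.

```bash
python3 -m handwheel '[[0.02,-0.02,-0.01,0,0,0.1,1],[0.05,-0.05,-0.01,0,0,0.2,1],[0.08,-0.08,-0.01,0,0,0.3,1],[0.11,-0.115,-0.01,0,0,0.4,1],[0.14,-0.15,-0.01,0,0,0.49,1],[0.17,-0.18,-0.01,0,0,0.49,1],[0.195,-0.205,-0.01,0,0,0.49,1],[0.21,-0.218,-0.01,0,0,0.49,1],[0.21,-0.218,-0.01,0,0,0.49,1],[0.21,-0.218,-0.01,0,0,0.49,1]]'
cat > br.py <<'E'
from h import *
s=read_state();p,d=get_image("wrist");cv2.imwrite("pics/b1.png",p);c=cam("wrist",s);print(np.round(s["position"],1))
h=cv2.cvtColor(p,cv2.COLOR_BGR2HSV);m=cv2.inRange(h,(60,70,15),(90,255,230));np.save("b1.npy",d)
print(rects(c,m,10,area=(1500,)))
K,T=c;v,u=np.nonzero((m>0)&(d>0));z=d[v,u];P=(np.c_[u,v,np.ones(len(u))]@np.linalg.inv(K).T*z[:,None])@T[:3,:3].T+T[:3,3]
def rect(sel):
    Q=P[sel]; Q=Q[np.linalg.norm(Q[:,:2]-np.median(Q[:,:2],0),axis=1)<90];return cv2.minAreaRect(Q[:,:2].astype(np.float32)),len(Q),np.round(np.median(Q,0),1)
near=np.linalg.norm(P[:,:2]-[454,-254],axis=1)<90;print("z pct",np.percentile(P[near,2],[2,25,50,75,98]).round(1))
print("foot",rect(near&(P[:,2]>6)&(P[:,2]<13)));print("top",rect(near&(P[:,2]>57.5)&(P[:,2]<63)));print("rib",rect(near&(P[:,2]>18)&(P[:,2]<50)))
E
python3 br.py
```

```text
clock: 20.55
position: [460.2, -251.7, 171.2]
ee_rot: [0.093, 0.996, 0.0, -0.0]
contact_force: [-0.0, 0.3, -0.2]
gripper_width: 85.5
grasp_force: 0.0
[ 460.2 -251.7  171.2]
[((291, 146, 56, 75), [454.7, -254.6, 82.1, 57.7, -10.6])]
z pct [  9.   10.2  11.   59.6 254.9]
foot (((452.30377197265625, -254.75558471679688), (48.01661682128906, 88.8246841430664), 78.00338745117188), 1775, array([ 462.3, -259.2,   10.3]))
top (((414.67291259765625, -246.7931365966797), (48.34127426147461, 11.674652099609375), 78.297119140625), 691, array([ 414.4, -244.8,   60.3]))
rib (((443.9842834472656, -249.57814025878906), (21.165756225585938, 77.7615737915039), 64.12310791015625), 245, array([ 448.6, -253.7,   39.1]))
```

View pics/b1.png

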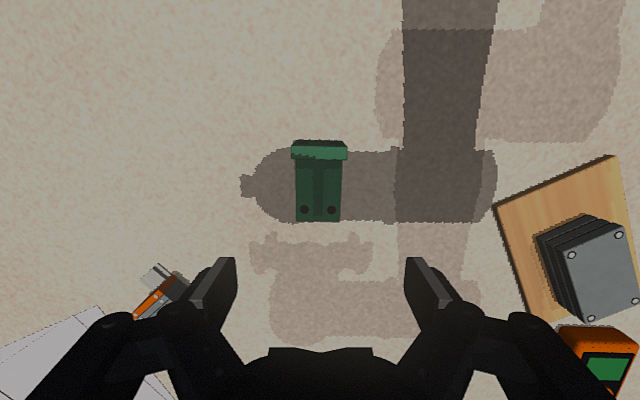

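The picture shows the bracket at (318,180), upright towards the base and foot holes away. The pile is at the right. The foot centre is (452.3,-254.8), x axis at -11.8 deg, so I'll pinch at about (444.5,-253.2).

```bash
python3 -c "
from h import *
plan(444.5,-253.2,17,78.2)"
```

```text
dxyz [ 0.0152 -0.0046  0.1543] wz 0.0208 at [ 460.4 -251.5  171.3] ty yaw 79.39 tilt [-4.e-04  2.e-04 -1.e+00] t 20.6
```

```bash
python3 -m handwheel '[[0.008,-0.002,0.03,0,0,0.02,1],[0.015,-0.0046,0.06,0,0,0.02,1],[0.015,-0.0046,0.1,0,0,0.02,1],[0.015,-0.0046,0.13,0,0,0.02,1],[0.015,-0.0046,0.147,0,0,0.02,1],[0.015,-0.0046,0.154,0,0,0.02,1],[0.015,-0.0046,0.154,0,0,0.02,1],[0.015,-0.0046,0.154,0,0,0.02,1]]'; python3 -m handwheel '[[0,0,0,0,0,0,-0.6],[0,0,0,0,0,0,-0.6],[0,0,0,0,0,0,-0.6],[0,0,0,0,0,0,-1],[0,0,0,0,0,0,-1],[0,0,0,0,0,0,-1],[0,0,0,0,0,0,-1],[0,0,0,0,0,0,-1]]'
```

```text
clock: 21.6
position: [445.2, -253.9, 18.4]
ee_rot: [0.103, 0.995, -0.0, 0.001]
contact_force: [-0.4, -1.0, -1.2]
gripper_width: 85.0
grasp_force: 0.0
clock: 22.6
position: [444.6, -253.7, 17.9]
ee_rot: [0.103, 0.995, 0.0, 0.0]
contact_force: [-0.0, 4.4, 5.9]
gripper_width: 8.8
grasp_force: 59.7
```

```bash
python3 -m handwheel '[[0,0,-0.01,0,0,0,-1],[0,0,-0.04,0,0,0,-1],[0,0,-0.08,0,0,0,-1],[0,0,-0.11,0,0,0,-1],[0,0,-0.12,0,0,0,-1],[0,0,-0.12,0,0,0,-1]]'; python3 -c "
from h import *
plan(588.4,15.8,140,107.4)"
```

```text
clock: 23.35
position: [443.5, -253.7, 136.8]
ee_rot: [0.103, 0.995, 0.0, -0.001]
contact_force: [0.1, 1.0, -8.1]
gripper_width: 9.0
grasp_force: 59.2
dxyz [-0.0864  0.2936 -0.0031] wz -0.5107 at [ 443.5 -253.7  136.8] ty yaw 78.14 tilt [-1.2e-03  9.0e-04 -1.0e+00] t 23.35
```

```bash
python3 -m handwheel '[[-0.01,0.03,-0.003,0,0,-0.05,-1],[-0.02,0.07,-0.003,0,0,-0.15,-1],[-0.035,0.115,-0.003,0,0,-0.25,-1],[-0.05,0.16,-0.003,0,0,-0.35,-1],[-0.06,0.205,-0.003,0,0,-0.45,-1],[-0.073,0.245,-0.003,0,0,-0.511,-1],[-0.082,0.275,-0.003,0,0,-0.511,-1],[-0.0864,0.294,-0.003,0,0,-0.511,-1],[-0.0864,0.294,-0.003,0,0,-0.511,-1],[-0.0864,0.294,-0.003,0,0,-0.511,-1]]'; cp br.py br2.py; sed -i 's/b1/b2/g; s/454,-254/595,18/' br2.py
python3 - <<'E'
from h import *
plan(588.4,15.8,77,107.4)
s=read_state();p,d=get_image("wrist");c=cam("wrist",s);cv2.imwrite("pics/b2.png",p)
h=cv2.cvtColor(p,cv2.COLOR_BGR2HSV);m=cv2.inRange(h,(60,70,15),(90,255,230))
K,T=c;v,u=np.nonzero((m>0)&(d>0));P=(np.c_[u,v,np.ones(len(u))]@np.linalg.inv(K).T*d[v,u][:,None])@T[:3,:3].T+T[:3,3]
zb=s["position"][2]-17.9
for lo,hi in((6,13.5),(57,63)):
  q=P[(abs(P[:,0]-590)<90)&(abs(P[:,1]-18)<70)&(P[:,2]>zb+lo)&(P[:,2]<zb+hi)];print(len(q),cv2.minAreaRect(q[:,:2].astype(np.float32)),np.median(q[:,2])-zb)
for r in rects(c,grey(p),54,area=(800,)):print(r)
E
```

```text
clock: 24.6
position: [587.9, 15.3, 139.5]
ee_rot: [-0.151, 0.988, -0.0, -0.001]
contact_force: [-0.8, -0.4, -6.6]
gripper_width: 8.8
grasp_force: 59.6
dxyz [-0.0008  0.0003  0.0625] wz 0.0002 at [587.9  15.3 139.5] ty yaw 107.41 tilt [-2.9e-03 -7.0e-04 -1.0e+00] t 24.6
474 ((595.177490234375, 16.176700592041016), (89.4653091430664, 48.671531677246094), 17.787485122680664) 9.986115783602145
3675 ((572.62548828125, 9.49494743347168), (42.53010559082031, 49.32938766479492), 18.21873664855957) 60.223998838579064
((285, 163, 72, 28), [559.0, 5.4, 57.3, 22.2, -72.6])
```

```bash
python3 -m handwheel '[[-0.001,0.001,0.02,0,0,0,-1],[-0.001,0.001,0.04,0,0,0,-1],[-0.001,0.001,0.055,0,0,0,-1],[-0.001,0.001,0.0625,0,0,0,-1],[-0.001,0.001,0.065,0,0,0,-1],[-0.001,0.001,0.065,0,0,0,-1]]';python3 -m handwheel '[[0,0,0.0015,0,0,0,-1],[0,0,0.0015,0,0,0,-1]]';python3 -m handwheel '[[0,0,0.001,0,0,0,-1],[0,0,0.001,0,0,0,-1]]'
```

```text
clock: 25.4
position: [590.2, 17.4, 76.1]
ee_rot: [-0.152, 0.988, -0.0, 0.0]
contact_force: [0.3, 0.6, -7.3]
gripper_width: 8.8
grasp_force: 59.5
clock: 25.65
position: [589.9, 17.5, 74.4]
ee_rot: [-0.152, 0.988, 0.0, 0.0]
contact_force: [-0.9, -0.1, -7.4]
gripper_width: 8.9
grasp_force: 59.5
clock: 25.9
position: [589.7, 17.4, 73.1]
ee_rot: [-0.152, 0.988, 0.0, -0.0]
contact_force: [0.1, 0.3, -6.7]
gripper_width: 8.4
grasp_force: 59.5
```

```bash
python3 -m handwheel '[[0,0,0.001,0,0,0,-1],[0,0,0.001,0,0,0,-1]]';python3 -m handwheel '[[0,0,0.001,0,0,0,-1],[0,0,0.001,0,0,0,-1]]'
```

```text
clock: 26.15
position: [589.8, 17.4, 72.1]
ee_rot: [-0.152, 0.988, 0.0, -0.0]
contact_force: [0.5, -1.0, -6.9]
gripper_width: 8.7
grasp_force: 59.8
clock: 26.4
position: [589.8, 17.4, 72.0]
ee_rot: [-0.152, 0.988, -0.0, 0.0]
contact_force: [-2.9, 1.1, 0.6]
gripper_width: 8.7
grasp_force: 60.6
```

```bash
python3 -m handwheel '[[0,0,0,0,0,0,1],[0,0,0,0,0,0,1],[0,0,0,0,0,0,1],[0,0,0,0,0,0,1],[0,0,0,0,0,0,1],[0,0,-0.03,0,0,0,1],[0,0,-0.08,0,0,0,1],[0,0,-0.12,0,0,0,1],[0,0,-0.14,0,0,0,1],[0,0,-0.14,0,0,0,-1]]'; python3 -m handwheel '[[0,0,0,0,0,0,-1],[0,0,0,0,0,0,-1],[0,0,0,0,0,0,-1],[0,0,0,0,0,0,-1],[0,0,0,0,0,0,-1],[0,0,0,0,0,0,-1]]'
cat > b3.py <<'E'
from h import *
s=read_state();p,d=get_image("wrist");c=cam("wrist",s);cv2.imwrite("pics/b3.png",p)
h=cv2.cvtColor(p,cv2.COLOR_BGR2HSV);m=cv2.inRange(h,(60,70,15),(90,255,230))
K,T=c;ok=(d>0);v,u=np.nonzero(ok);P=(np.c_[u,v,np.ones(len(u))]@np.linalg.inv(K).T*d[v,u][:,None])@T[:3,:3].T+T[:3,3];g=m[v,u]>0
near=(abs(P[:,0]-590)<90)&(abs(P[:,1]-18)<70)
for n,q in(("foot",P[g&near&(P[:,2]>60)&(P[:,2]<67)]),("top",P[g&near&(P[:,2]>111)&(P[:,2]<118)]),("cover",P[~g&near&(P[:,2]>49)&(P[:,2]<57)])):print(n,len(q),np.round(np.hstack([*cv2.minAreaRect(q[:,:2].astype(np.float32))]),1),np.median(q[:,2]).round(1))
M=R.from_quat(s["ee_rot"]);print("tilt",M.apply([0,0,1]));
E
python3 b3.py
```

```text
clock: 27.65
position: [590.6, 17.6, 212.9]
ee_rot: [-0.152, 0.988, 0.0, 0.002]
contact_force: [0.7, -0.2, -1.0]
gripper_width: 69.6
grasp_force: 0.0
clock: 28.4
position: [589.8, 17.4, 211.1]
ee_rot: [-0.152, 0.988, -0.0, -0.0]
contact_force: [0.1, -0.2, -0.2]
gripper_width: -0.3
grasp_force: 0.0
foot 1583 [608.2  21.7  65.8  49.1  18.1] 64.3
top 640 [560.3   6.7  11.4  48.3  17.9] 114.3
cover 941 [594.9  17.6  99.2  60.1  17.9] 54.3
tilt [-2.34038151e-05 -1.96877760e-05 -1.00000000e+00]
```

The bracket stands flat (top at 114.3 mm, foot at 64.3 mm), about 2.7 mm from the pile centre. Next is the press on the upright's top at (560,7).

```bash
python3 -c "
from h import *
plan(560.5,7.3,118,107.4)"
```

```text
dxyz [ 0.031  -0.0008  0.0932] wz 0.0011 at [589.8  17.4 211.2] ty yaw 107.46 tilt [ 1.e-04  0.e+00 -1.e+00] t 28.45
```

```bash
python3 -m handwheel '[[0.02,-0.001,0.01,0,0,0,-1],[0.031,-0.001,0.04,0,0,0,-1],[0.031,-0.001,0.07,0,0,0,-1],[0.031,-0.001,0.085,0,0,0,-1],[0.031,-0.001,0.09,0,0,0,-1],[0.031,-0.001,0.093,0,0,0,-1],[0.031,-0.001,0.093,0,0,0,-1],[0.031,-0.001,0.093,0,0,0,-1]]'; python3 -m handwheel '[[0,0,0.002,0,0,0,-1],[0,0,0.003,0,0,0,-1],[0,0,0.003,0,0,0,-1]]';python3 -m handwheel '[[0,0,0.001,0,0,0,-1],[0,0,0.001,0,0,0,-1]]'
```

```text
clock: 29.45
position: [561.0, 7.2, 118.8]
ee_rot: [-0.152, 0.988, 0.0, 0.001]
contact_force: [0.1, -0.4, 0.2]
gripper_width: -0.2
grasp_force: 0.0
clock: 29.82
position: [560.4, 7.1, 115.0]
ee_rot: [-0.152, 0.988, -0.0, -0.0]
contact_force: [-0.2, 0.2, -0.4]
gripper_width: -0.1
grasp_force: 0.0
clock: 30.08
position: [560.5, 7.1, 114.2]
ee_rot: [-0.152, 0.988, -0.0, 0.0]
contact_force: [-0.2, 0.4, -0.4]
gripper_width: 0.2
grasp_force: 0.1
```

```bash
python3 -m handwheel '[[0,0,0.001,0,0,0,-1],[0,0,0.001,0,0,0,-1]]';python3 -m handwheel '[[0,0,0.001,0,0,0,-1],[0,0,0.001,0,0,0,-1]]'
```

```text
clock: 30.32
position: [560.6, 7.1, 114.1]
ee_rot: [-0.152, 0.988, -0.0, 0.0]
contact_force: [-1.4, 0.1, 5.8]
gripper_width: 0.0
grasp_force: 2.7
clock: 30.58
position: [560.6, 7.1, 114.1]
ee_rot: [-0.152, 0.988, -0.0, 0.0]
contact_force: [-3.4, 0.5, 9.9]
gripper_width: -0.3
grasp_force: 5.1
```

The press is about 10 N. I'll hold it for a second, then lift clear and check.

```bash
python3 -m handwheel '[[0,0,0,0,0,0,-1],[0,0,0,0,0,0,-1],[0,0,0,0,0,0,-1],[0,0,0,0,0,0,-1],[0,0,0,0,0,0,-1],[0,0,0,0,0,0,-1],[0,0,0,0,0,0,-1],[0,0,0,0,0,0,-1],[0,0,0,0,0,0,-1]]'; python3 -m handwheel '[[0,0,-0.003,0,0,0,-1],[0,0,-0.02,0,0,0,-1],[0,0,-0.06,0,0,0,-1],[0,0,-0.1,0,0,0,-1],[-0.02,0,-0.1,0,0,0,-1],[-0.03,0,-0.1,0,0,0,-1],[-0.03,0,-0.1,0,0,0,-1],[-0.03,0,-0.1,0,0,0,-1]]'; python3 b3.py
```

```text
clock: 31.7
position: [560.6, 7.1, 114.0]
ee_rot: [-0.152, 0.988, -0.0, 0.0]
contact_force: [-3.7, 0.7, 10.0]
gripper_width: -0.3
grasp_force: 5.0
clock: 32.7
position: [588.3, 15.9, 211.1]
ee_rot: [-0.152, 0.988, -0.0, -0.001]
contact_force: [-0.7, 0.1, 0.2]
gripper_width: 0.5
grasp_force: 0.0
foot 1680 [608.7  22.1  65.1  49.   17.7] 64.3
top 679 [560.2   6.7  11.2  48.3  17.9] 114.3
cover 929 [595.2  17.7  99.6  60.1  17.9] 54.2
tilt [-2.28795203e-03 -4.77888623e-04 -9.99997268e-01]
```

Nothing moved and the robot is clear, so I'm handing in.

```bash
python3 -c "
from bench import *
print(job_done())"
```

```text
the job is handed in; nothing more can be done
None
```

The job is handed in at about 33 s: both loose covers are piled flush on the bottom cover, with the bracket flat on top about 3 mm off centre. I pressed it at about 10 N for just over a second and it did not move; the hand-in gave no pass/fail verdict.

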